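Unpile the dresser things and put each back on its own place

ROBOT

A 6-joint arm with a two-finger parallel gripper is mounted at the origin on the work surface. World frame = base frame: x ahead of the robot, y to its left, z up, the work surface at z = 0. Lengths are in m, angles in rad, forces in N, time in s.
With the tool pointing down it reaches from about 0.375 to 0.975 m from the base axis. Payload 3.8 kg.
Tool frame: the origin (TCP) lies midway between the tips of the shut fingers; the grasp point (between the pads) lies 19 mm behind it; x points along the fingers, y is the direction in which the jaws open and shut, and the axes are right-handed (so a half turn about x gives the same grasp; the last joint's range is limited). The gripper opens to 88 mm and grips with 3 to 60 N. Pads are 18 mm wide; open, the fingers measure 123 mm over their backs; the gripper's body (75 mm by 187 mm) begins 45 mm behind the grasp point.
Start: joints at [-1.272, 0.264, 1.604, -0, 1.274, -0.037], TCP at [0.222, -0.637, 0.239] pointing down, gripper open.
Joint ranges: [-2.63, 2.63], [-0.94, 2.18], [0.31, 2.57], [-1.31, 4.45], [0, 2.66], [-2.55, 2.55]. Speed limits (rad/s): [2.57, 2.57, 3.14, 3.14, 3.14, 3.14].

INTERFACE

Orientations are given as a rotation vector (axis times angle).
In Python, from cell import manip, inverse_kinematics, cams, order gives the robot as it stands. Calls block until the motion is done:
- manip.move_pose(position, orientation): joint-space move of the TCP to a pose.
- manip.move_linear(position, rate=0.15, rot=None): straight line of the TCP; rot=None keeps the orientation; rate is the mean speed in m/s.
- manip.set_joints(angles): joint-space move.
- manip.set_gripper(opening, force=None): finger opening in m; force is the grip in N (None keeps the last); returns when the fingers have stopped.
- manip.dwell(seconds).
- inverse_kinematics(position, orientation): joint angles nearest the present ones, or None.
- manip.state(): the state.
- cams.capture(name): name is "scene" or "top" or "wrist"; returns a dict with "image" (400x640x3 uint8, blue, green, red), "z_map" (400x640 float32, m along the optical axis (not along the pixel's ray), 0 where there is no reading), "intrinsics" (3x3 intrinsics, pixels), "k1" (the pictures are not rectified: a ray, as slopes to the right and down, at radius r is drawn at 1 + k1 r^2 times it, then the intrinsics apply), "position" and "orientation" of the camera in the world; the wrist camera has in their place "T_tool_cam" (4x4, takes a point from camera to tool coordinates, whose origin is the TCP and whose axes are the tool frame's). Camera axes: x right, y down, z forward; pixel columns grow to the right and rows downward; lengths in m; the calibration is good to about 2 mm. A picture is of the moment at which its call begins: read the wrist's pose just before it.
A pose or a line that the arm cannot do raises manip.IKError and nothing moves.
- order.close_job(): hands the job in, once; it reports no verdict.
The state is a dict: "clock": time; "joint_pos": joint angles; "joint_velocities": joint speeds; "tau": joint torques, N m; "tool_pos": TCP position; "tcp_rot": TCP orientation; "contact_force": force on the tool from outside, world axes, zero at the start; "moment": the same for the moment, N m; "gripper_width": finger opening in m.
Only numpy, scipy, OpenCV 4.12 (cv2) and the standard library are available. Lean on these libraries where they do the work, as an engineer would, in place of code of your own. Each camera call takes 0.05 s, during which the arm holds its last target.

TASK

After dusting, four small things were left piled up on the dresser. Take the pile apart from the top down, letting nothing fall over, and put each back upright in the middle of its own place: the glass flacon on the marble disc, the plastic pot on the empty cork round of the lazy susan, the wooden lidded bowl on the felt round in the acrylic tray, and the square birch box on the square cork mat with its sides parallel to the mat's. Leave the black bottle and the tweezer stand standing where they are, and let go of everything at the end.

Things in the scene. Friction and masses are not known exactly. Their poses are not given: they have to be found in the camera images.
- flacon: Pebble-shaped amber glass flacon, round, top of the pile, standing on the pot. 40 mm across between 10 and 19 mm above its underside (28 mm at the foot, narrowing again above), shoulder at 30 mm, then a 14 mm wide metal cap up to 42 mm. About 70 g. Origin: centre of the underside, z up.
- pot: Round white plastic pot with grey lid, third from the bottom of the pile (on the bowl, under the flacon). 44 mm across, the lid 46 mm across (from 20 mm up), 30 mm high, flat top. About 60 g. Two pots like it already stand on the lazy susan. Origin: centre of the underside, z up.
- bowl: Round turned wooden bowl with a flat lid that does not come off, second from the bottom of the pile (on the box, under the pot). 58 mm across from 13 mm above its underside (42 mm at the foot), 36 mm high, flat top. About 100 g. Origin: centre of the underside, z up.
- box: Flat square birch plywood box with a lid that does not come off, bottom of the pile, lying on the dresser top. 68 x 68 mm (along its x and y), 26 mm high. About 160 g. Origin: centre of the underside, z up.
- marble_disc: Fixed round marble disc lying on the dresser, 84 mm across, 8 mm high: the place of the flacon. Origin: centre of its underside; the top is 8 mm above.
- susan_free (a point): Centre of the empty cork round (54 mm) on the lazy susan's top, 24 mm above the dresser: the pot's place. The susan is a wooden plate 176 mm across, centred 52 mm from here along this point's -x, with a stub 12 mm wide, 8 mm high there. Two loose pots (46 mm across, 30 high) stand at (-78, +45) and (-78, -45) mm from here in its axes. The plate turns stiffly if pushed; no need to turn it.
- tray_free (a point): Centre of a grey felt round (68 mm) on the cork floor of the fixed acrylic tray, 6 mm above the dresser: the bowl's place. The tray is 200 mm (its x) by 130 mm (its y), with a clear rim up to 15 mm above the dresser, 4 mm thick; its centre lies 45 mm from here along +x, and the black bottle stands 90 mm from here along +x.
- cork_mat: Fixed square cork mat, 95 x 95 mm (along its x and y), 5 mm thick: the place of the box. Origin: centre of its underside.
- black_bottle: Sleek black bottle standing in the other end of the tray, loose: 34 mm across, 105 mm high. Stays where it is. Origin: centre of the underside.
- tweezer_stand: Chrome tweezer stand on the dresser, loose: foot 42 mm across, 80 mm high. Stays where it is. Origin: centre of the underside.

How it is judged:
By the outcome, as a careful person would: the job done as asked, in the order asked, and still so for the second after the job is handed in, with the robot touching nothing.
It also fails if it takes over 128 s, if anything falls off the work surface, if the arm or the gripper's body presses on something with over 40 N, if the wrist force passes 120 N, or if a joint passes its speed limit or range.

## Working session

There is one attempt and no reset: what is moved stays moved. The work goes in short steps, each a Python script; the robot and the scene stay as the last script left them, time stands still between calls to the robot, and variables do not carry over. Pictures are saved under pics/ and viewed, and the job is handed in when it is done.

```bash
ls; mkdir -p pics
python3 - <<'E'
from cell import manip, cams
import cv2, numpy as np
s=manip.state(); print(s)
for n in ["scene","top","wrist"]:
    c=cams.capture(n); cv2.imwrite(f"pics/{n}0.png",c["image"]); np.savez(f"{n}0.npz",**c)
    print(n,{k:v for k,v in c.items() if k not in("image","z_map")})
E
```

```text
pics
{'clock': 0.0, 'joint_pos': array([-1.27193996e+00,  2.64736569e-01,  1.60534078e+00, -3.21555170e-05,
        1.27371517e+00, -3.69223512e-02]), 'joint_velocities': array([-0.00012715, -0.00155291,  0.00049446,  0.00088177, -0.00173044,
       -0.00105736]), 'tau': array([-1.92624893e-04, -5.02118790e+01, -3.56876922e+01,  7.28619075e-02,
        2.93393922e-02, -1.96234132e-04]), 'tool_pos': array([ 0.22218261, -0.63664092,  0.23741713]), 'tcp_rot': array([ 2.03992083,  0.34805365, -2.04057839]), 'contact_force': array([-0.88343267, -0.75149312,  0.4186804 ]), 'moment': array([-0.00360342, -0.02510211, -0.02932976]), 'gripper_width': 0.0883102738275922}
scene {'intrinsics': array([[485.33675028,   0.        , 307.36274337],
       [  0.        , 485.33675028, 203.55035404],
       [  0.        ,   0.        ,   1.        ]]), 'k1': -0.015287696113794203, 'position': array([ 1.26089564, -0.1547136 ,  0.83455741]), 'orientation': array([-1.89322446, -1.58705291,  0.63792522])}
top {'intrinsics': array([[423.12674784,   0.        , 325.49728337],
       [  0.        , 423.12674784, 202.52333774],
       [  0.        ,   0.        ,   1.        ]]), 'k1': -0.11617658381076608, 'position': array([ 0.45543881, -0.02489538,  0.99581314]), 'orientation': array([-2.17249905,  2.16101512, -0.12128106])}
wrist {'intrinsics': array([[301.22756248,   0.        , 319.71855227],
       [  0.        , 301.22756248, 198.39699804],
       [  0.        ,   0.        ,   1.        ]]), 'k1': -0.04871651289138114, 'T_tool_cam': array([[-7.12200428e-04, -2.88789564e-01,  9.57392334e-01,
        -1.46190404e-01],
       [ 9.99999608e-01, -7.09068434e-04,  5.30011122e-04,
         4.13766018e-04],
       [ 5.25795001e-04,  9.57392336e-01,  2.88789956e-01,
        -7.51684753e-02],
       [ 0.00000000e+00,  0.00000000e+00,  0.00000000e+00,
         1.00000000e+00]])}
```

View pics/scene0.png

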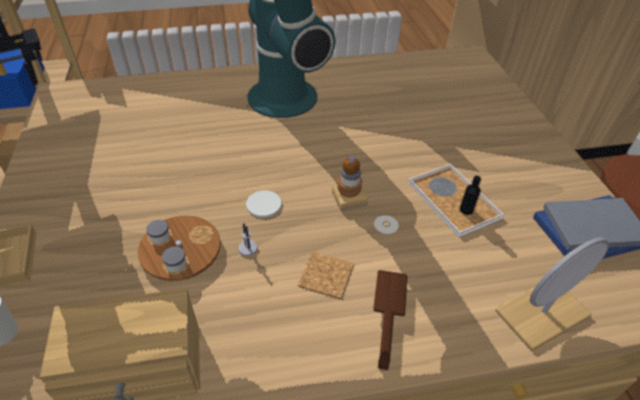

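View pics/top0.png

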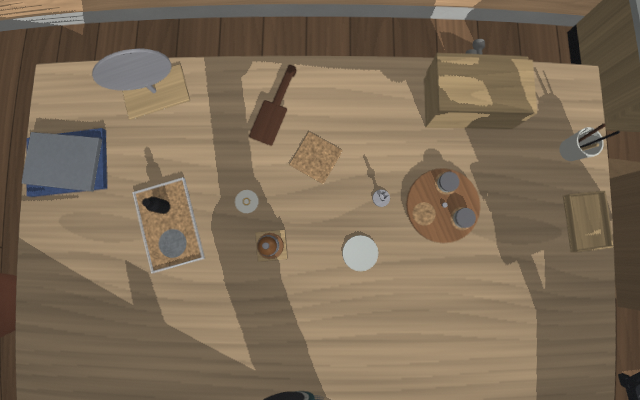

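View pics/wrist0.png

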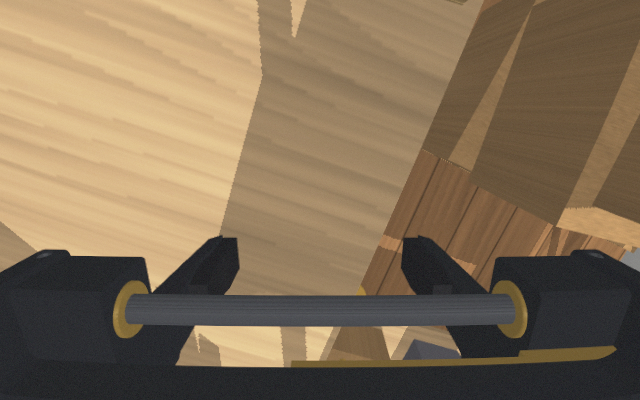

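```bash
cat > h.py <<'E'
import numpy as np, cv2
from scipy.spatial.transform import Rotation as R
def load(n): 
    d=np.load(n,allow_pickle=True); return {k:d[k] for k in d.files}
def undist(c,uv):
    K=c["intrinsics"];k1=float(c["k1"])
    return cv2.undistortPoints(np.asarray(uv,float).reshape(-1,1,2),K,np.array([k1,0,0,0.])).reshape(-1,2)
def campose(c,st=None):
    if "T_tool_cam" in c:
        T=np.eye(4);T[:3,:3]=R.from_rotvec(st["tcp_rot"]).as_matrix();T[:3,3]=st["tool_pos"]
        T=T@c["T_tool_cam"];return T[:3,:3],T[:3,3]
    return R.from_rotvec(c["orientation"]).as_matrix(),c["position"]
def rays(c,uv,st=None):
    M,p=campose(c,st); n=undist(c,uv); d=np.c_[n,np.ones(len(n))]@M.T
    return p,d
def onplane(c,uv,z,st=None):
    p,d=rays(c,uv,st); t=(z-p[2])/d[:,2]; return p+d*t[:,None]
def proj(c,X,st=None):
    M,p=campose(c,st); q=(np.atleast_2d(X)-p)@M; n=q[:,:2]/q[:,2:]; r2=(n**2).sum(1,keepdims=True)
    n=n*(1+float(c["k1"])*r2); K=c["intrinsics"]; return n*[K[0,0],K[1,1]]+[K[0,2],K[1,2]]
def cloud(c,st=None):
    h,w=c["z_map"].shape; v,u=np.mgrid[:h,:w]; uv=np.c_[u.ravel(),v.ravel()]
    M,p=campose(c,st); n=undist(c,uv); z=c["z_map"].ravel(); 
    X=(np.c_[n,np.ones(len(n))]*z[:,None])@M.T+p; X[z==0]=np.nan
    return X.reshape(h,w,3)
def crop(img,u0,v0,u1,v1,s,name):
    cv2.imwrite(name,cv2.resize(img[v0:v1,u0:u1],None,fx=s,fy=s,interpolation=cv2.INTER_CUBIC))
E
python3 - <<'E'
from h import *
t=load("top0.npz");s=load("scene0.npz")
crop(t["image"],230,120,490,270,3,"pics/tc.png")
crop(s["image"],310,130,420,240,5,"pics/sc.png")
X=cloud(t)
for uv in [(300,300),(450,300),(500,300),(247,201),(360,253),(424,214),(444,205),(316,157),(172,243),(267,245)]:
    print(uv,X[uv[1],uv[0]].round(4))
E
```

```text
(300, 300) [0.3362 0.0305 0.001 ]
(450, 300) [ 0.3357 -0.3207  0.002 ]
(500, 300) [ 0.3333 -0.4445 -0.0029]
(247, 201) [0.5658 0.1572 0.01  ]
(360, 253) [ 0.4459 -0.1084  0.0073]
(424, 214) [ 0.5361 -0.2559  0.0252]
(444, 205) [ 0.5563 -0.3009  0.0346]
(316, 157) [ 0.6732 -0.0043  0.004 ]
(172, 243) [0.4654 0.3349 0.0067]
(267, 245) [0.4622 0.0916 0.1314]
```

View pics/tc.png

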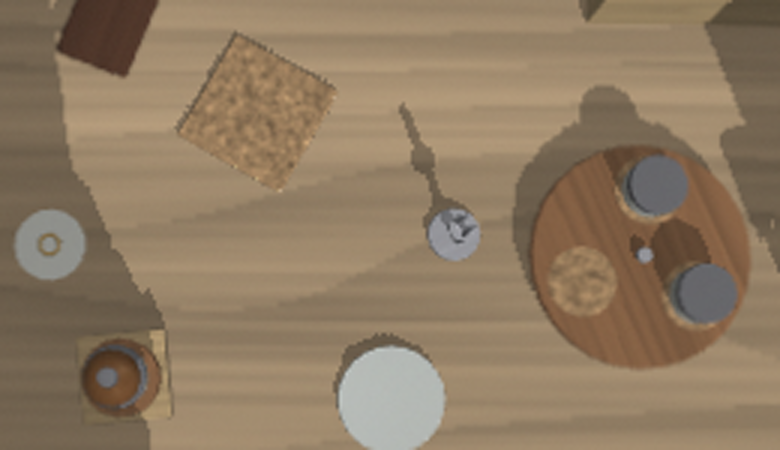

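View pics/sc.png

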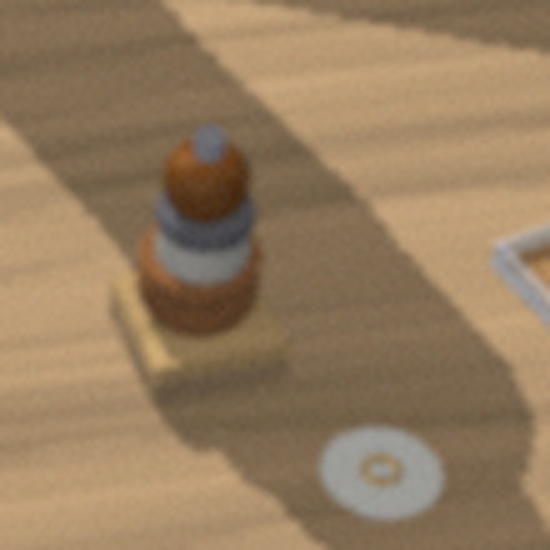

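Run:
```python
from h import *
t=load("top0.npz");s=load("scene0.npz")
for n,c in(("top",t),("scene",s)):
    hsv=cv2.cvtColor(c["image"],cv2.COLOR_BGR2HSV)
    pts={"top":dict(marble=(360,253),dish=(247,201),cork=(424,214),mat=(316,157),felt=(172,243),traycork=(180,215),wood=(440,230),lid=(448,182),table=(330,200),stand=(381,199),cap=(265,246)),
     "scene":dict(marble=(264,204),cork=(201,235),mat=(326,275),felt=(442,187),traycork=(460,215),wood=(200,260),table=(300,230))}[n]
    for k,(u,v) in pts.items(): print(n,k,hsv[v-1:v+2,u-1:u+2].reshape(-1,3).mean(0).round())
crop(t["image"],120,165,220,285,5,"pics/tray.png")
crop(s["image"],120,190,340,300,3,"pics/susan.png")
```

```text
top marble [ 63.   7. 185.]
top dish [ 32.  13. 139.]
top cork [ 16. 103. 145.]
top mat [ 16. 102. 148.]
top felt [103.  14. 110.]
top traycork [ 16. 102. 138.]
top wood [ 13. 123. 133.]
top lid [122.   8. 106.]
top table [ 17.  79. 157.]
top stand [116.   9. 130.]
top cap [117.   9. 113.]
scene marble [ 71.   5. 207.]
scene cork [ 16. 123. 167.]
scene mat [ 16. 123. 178.]
scene felt [108.  18. 124.]
scene traycork [ 16. 123. 175.]
scene wood [ 13. 147. 147.]
scene table [ 16.  94. 184.]
```

View pics/tray.png

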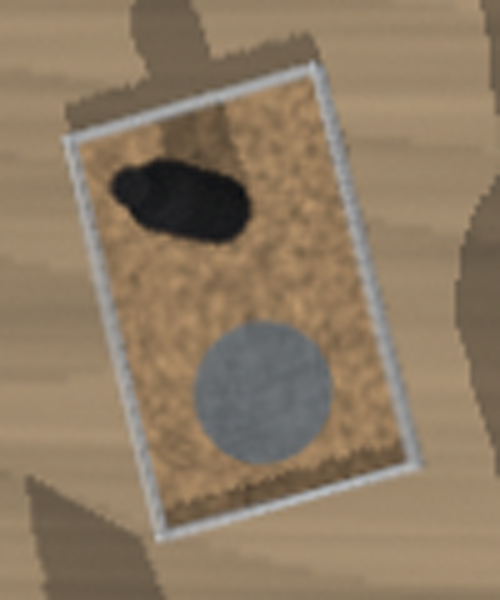

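View pics/susan.png

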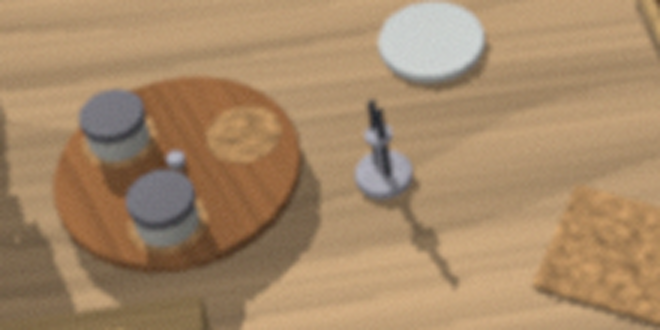

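```bash
cat >> h.py <<'E'
def down(yaw):
    y=np.array([np.cos(yaw),np.sin(yaw),0]);x=np.array([0,0,-1.]);z=np.cross(x,y)
    return R.from_matrix(np.c_[x,y,z]).as_rotvec()
def blob(mask,u,v,rad=60):
    n,l,st,ce=cv2.connectedComponentsWithStats(mask.astype(np.uint8)); k=l[v,u]
    if k==0: return None
    cs,_=cv2.findContours((l==k).astype(np.uint8),cv2.RETR_EXTERNAL,cv2.CHAIN_APPROX_NONE)
    c=max(cs,key=len); return c.reshape(-1,2).astype(float),ce[k],st[k]
def circ(P):
    A=np.c_[2*P[:,:2],np.ones(len(P))]; b=(P[:,:2]**2).sum(1); s=np.linalg.lstsq(A,b,rcond=None)[0]
    r=np.sqrt(s[2]+s[0]**2+s[1]**2); e=np.linalg.norm(P[:,:2]-s[:2],axis=1)-r
    return s[:2],r,e.std()
E
python3 - <<'E'
from h import *
from cell import manip,inverse_kinematics
t=load("top0.npz");s=load("scene0.npz")
P=dict(top=dict(marble=(360,253,.008),felt=(172,243,.006)),scene=dict(marble=(264,204,.008),felt=(442,187,.006)))
for n,c in(("top",t),("scene",s)):
    hsv=cv2.cvtColor(c["image"],cv2.COLOR_BGR2HSV)
    for k,(u,v,z) in P[n].items():
        m=hsv[...,1]<40
        if k=="marble": m&=hsv[...,2]>150
        b=blob(m,u,v)
        print(n,k,*circ(onplane(c,b[0],z)),b[2])
Rm=R.from_rotvec(manip.state()["tcp_rot"]).as_matrix();print(Rm.round(2))
for p in [(.5,.2),(.5,-.2),(.42,.09)]:
  for yaw in np.arange(-180,180,45):
    q=inverse_kinematics(np.array([*p,.22]),down(np.radians(yaw))); print(p,yaw,None if q is None else np.round(q,2))
E
```

```text
top marble [ 0.44611664 -0.10862581] 0.040259869836514736 0.0006459271962316036 [343 235  35  36 994]
top felt [0.46543211 0.33501402] 0.032373493910414754 0.0006725820390850271 [159 229  27  29 610]
scene marble [ 0.44848901 -0.11008253] 0.04085121850828058 0.000838098415300988 [246 191  36  25 706]
scene felt [0.4663043  0.33349894] 0.03119143340290365 0.0008341614423755494 [429 178  27  18 375]
[[-0.    0.33 -0.94]
 [ 0.   -0.94 -0.33]
 [-1.   -0.   -0.  ]]
(0.5, 0.2) -180 None
(0.5, 0.2) -135 None
(0.5, 0.2) -90 [ 0.33  0.02  1.92 -0.    1.21  1.91]
(0.5, 0.2) -45 [ 0.33  0.02  1.92 -0.    1.21  1.12]
(0.5, 0.2) 0 [ 0.33  0.02  1.92 -0.    1.21  0.33]
(0.5, 0.2) 45 [ 0.33  0.02  1.92 -0.    1.21 -0.45]
(0.5, 0.2) 90 [ 0.33  0.02  1.92 -0.    1.21 -1.24]
(0.5, 0.2) 135 [ 0.33  0.02  1.92  0.    1.21 -2.02]
(0.5, -0.2) -180 None
(0.5, -0.2) -135 [-0.43  0.02  1.92  0.    1.21  1.93]
(0.5, -0.2) -90 [-0.43  0.02  1.92 -0.    1.21  1.14]
(0.5, -0.2) -45 [-0.43  0.02  1.92 -0.    1.21  0.36]
(0.5, -0.2) 0 [-0.43  0.02  1.92 -0.    1.21 -0.43]
(0.5, -0.2) 45 [-0.43  0.02  1.92  0.    1.21 -1.21]
(0.5, -0.2) 90 [-0.43  0.02  1.92  0.    1.21 -2.  ]
(0.5, -0.2) 135 None
(0.42, 0.09) -180 None
(0.42, 0.09) -135 [ 0.15 -0.2   2.12  0.    1.23  2.51]
(0.42, 0.09) -90 [ 0.15 -0.2   2.12 -0.    1.23  1.72]
(0.42, 0.09) -45 [ 0.15 -0.2   2.12 -0.    1.23  0.94]
(0.42, 0.09) 0 [ 0.15 -0.2   2.12 -0.    1.23  0.15]
(0.42, 0.09) 45 [ 0.15 -0.2   2.12 -0.    1.23 -0.63]
(0.42, 0.09) 90 [ 0.15 -0.2   2.12 -0.    1.23 -1.42]
(0.42, 0.09) 135 [ 0.15 -0.2   2.12  0.    1.23 -2.2 ]
```

```bash
cat > view.py <<'E'
from h import *
from cell import manip,cams
def view(name,p,yaw,show=True):
    manip.move_pose(np.array(p),down(np.radians(yaw))); manip.dwell(0.3)
    s=manip.state(); c=cams.capture("wrist"); 
    np.savez(name+".npz",**c,tcp_rot=s["tcp_rot"],tool_pos=s["tool_pos"]); cv2.imwrite(f"pics/{name}.png",c["image"])
    print(name,s["clock"],s["tool_pos"].round(4))
E
python3 - <<'E'
from view import *
view("A",(.5,-.13,.25),0)
view("B",(.5,.20,.25),0)
view("C",(.40,.20,.25),100)
E
```

```text
A 2.525 [ 0.5    -0.1305  0.2499]
B 4.125 [0.5003 0.1991 0.25  ]
C 5.9583 [0.4001 0.2    0.2499]
```

View pics/A.png

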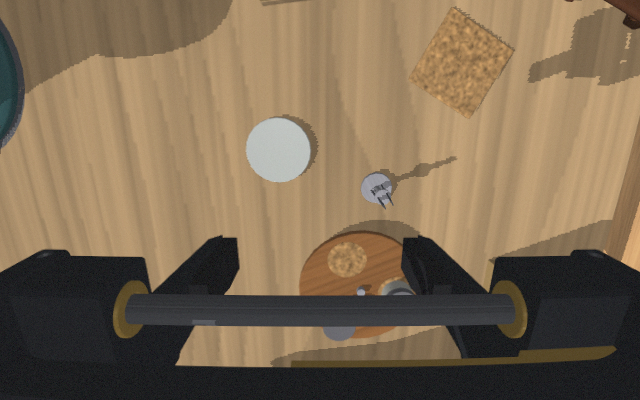

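View pics/B.png

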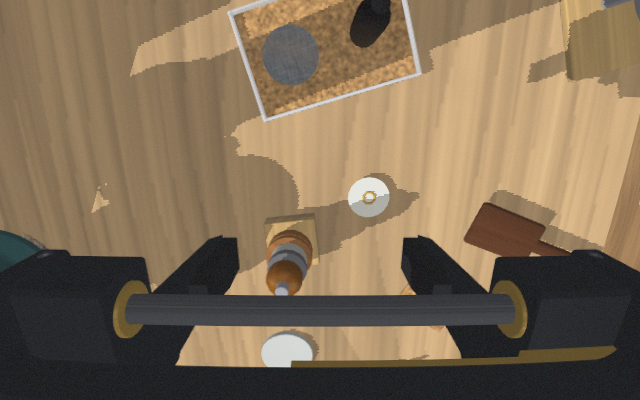

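View pics/C.png

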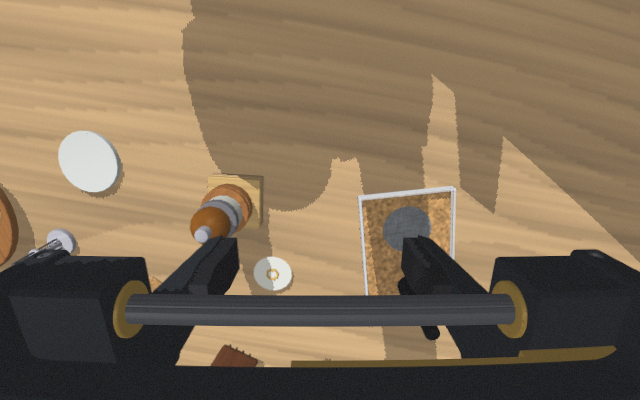

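Run:
```python
from view import *
view("E",(.58,-.24,.25),0)
view("D",(.48,.07,.27),0)
```

```text
E 8.0417 [ 0.5802 -0.2392  0.2502]
D 9.6333 [0.4804 0.0693 0.2698]
```

View pics/E.png

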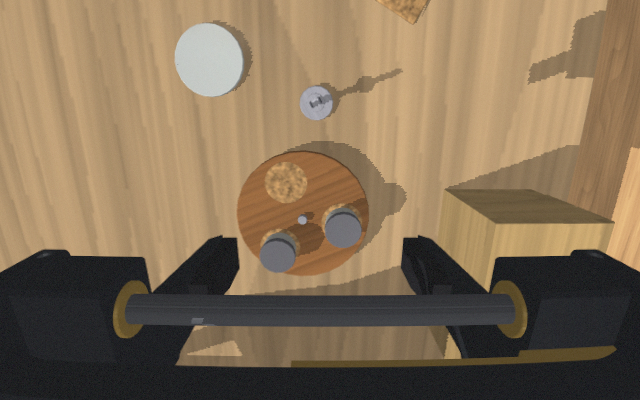

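View pics/D.png

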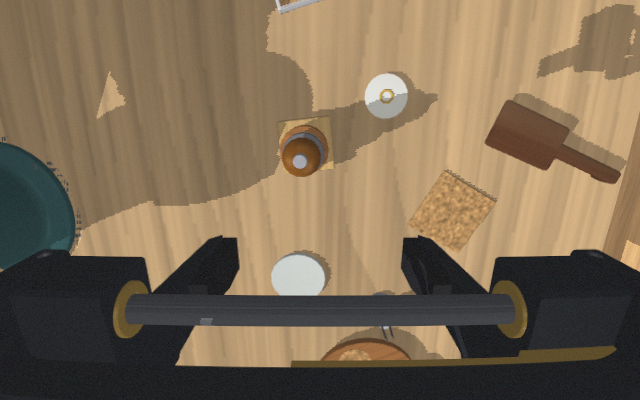

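Run:
```python
from h import *
V={n:load(n+".npz") for n in "ABCDE"}
for n,(u,v) in dict(A=(279,149),E=(209,60),D=(298,275),C=(88,160)).items():
    c=V[n]; h=cv2.cvtColor(c["image"],cv2.COLOR_BGR2HSV); b=blob((h[...,1]<40)&(h[...,2]>150),u,v)
    print(n,"marble",*circ(onplane(c,b[0],.008,c)),len(b[0]))
c=V["B"];h=cv2.cvtColor(c["image"],cv2.COLOR_BGR2HSV)
b=blob((h[...,1]<50)&(h[...,2]<140),290,54); print("felt",*circ(onplane(c,b[0],.006,c)),len(b[0]))
# susan
c=V["E"];h=cv2.cvtColor(c["image"],cv2.COLOR_BGR2HSV)
for k,(u,v) in dict(cork=(286,182),wood=(320,190),wood2=(260,215),table=(220,150),sh=(310,146)).items(): print(k,h[v-2:v+3,u-2:u+3].reshape(-1,3).mean(0),c["image"][v-2:v+3,u-2:u+3].reshape(-1,3).mean(0))
for n,(u,v) in dict(A=(462,62),D=(452,210)).items():
    c=V[n]; h=cv2.cvtColor(c["image"],cv2.COLOR_BGR2HSV); print(n,"mat",h[v-8:v+9,u-8:u+9].reshape(-1,3).mean(0))
    crop(c["image"],u-60,max(v-62,0),u+60,v+60,6,f"pics/mat{n}.png")
crop(V["D"]["image"],255,95,355,195,6,"pics/pileD.png")
crop(V["E"]["image"],225,135,385,285,5,"pics/susE.png")
```

```text
A marble [ 0.44648973 -0.10881397] 0.0408393569471404 0.000339658633036578 180
E marble [ 0.44690671 -0.10895884] 0.04094504860990366 0.00032570752918268005 199
D marble [ 0.44638927 -0.10522446] 0.038866707361470625 0.0030783306764562346 143
C marble [ 0.44565743 -0.10849696] 0.041300280470512526 0.0009188232082047845 172
felt [0.4658961  0.33456345] 0.03319522710645884 0.0003397777761507302 164
cork [ 16.2  123.   163.36] [ 84.56 126.96 163.36]
wood [ 14.   147.04 139.2 ] [ 58.96  96.48 139.2 ]
wood2 [ 13.84 146.52 145.84] [ 62.04 100.68 145.84]
table [ 17.12  96.52 182.56] [113.52 152.88 182.56]
sh [ 16.72  92.12 124.24] [ 79.32 104.4  124.24]
A mat [ 16.19723183 123.52941176 161.55017301]
D mat [ 16.28027682 124.12456747 177.14186851]
```

View pics/pileD.png

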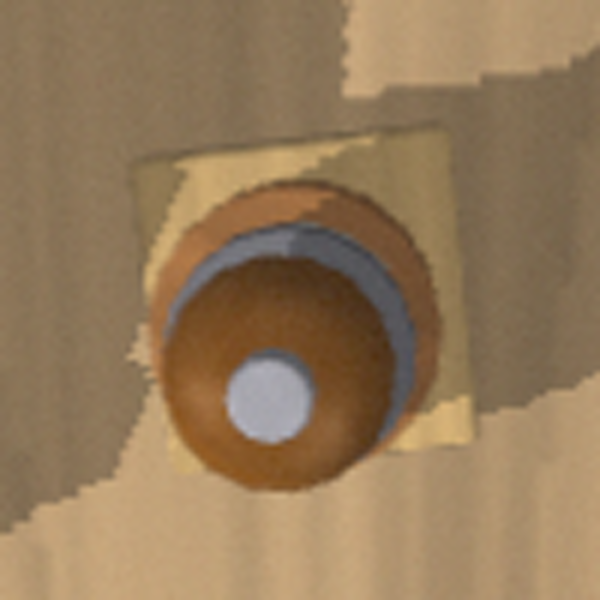

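View pics/susE.png

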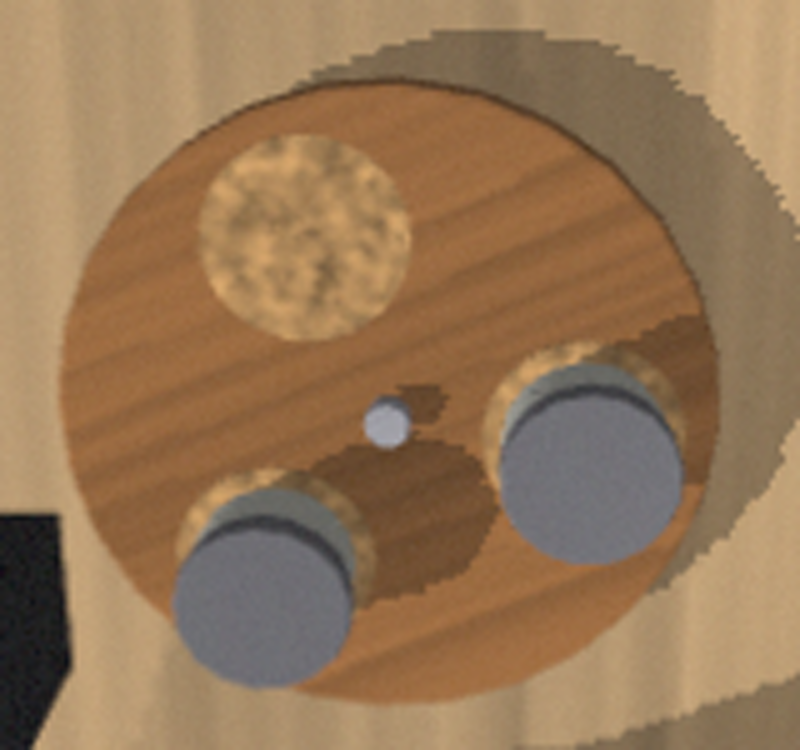

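View pics/matD.png

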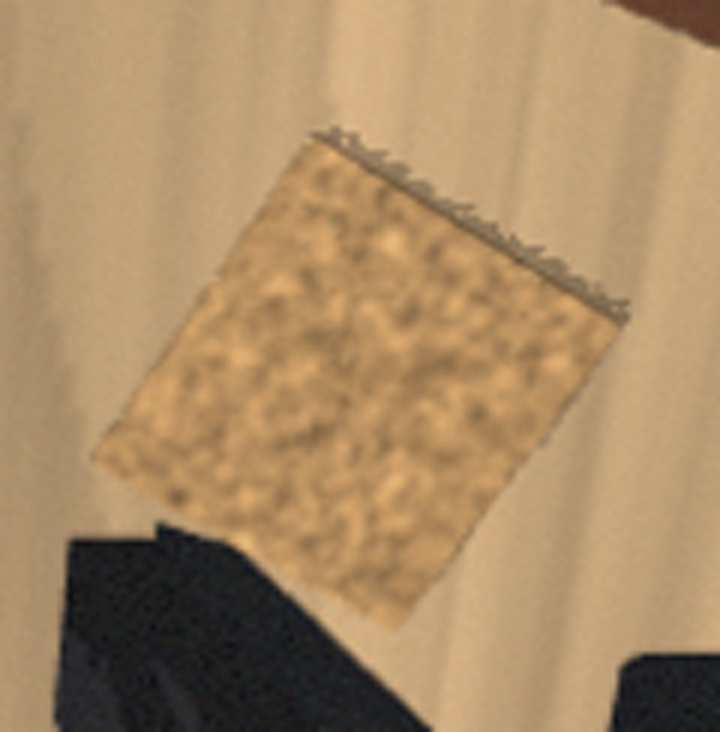

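Run:
```python
from h import *
V={n:load(n+".npz") for n in "ABCDE"}
def ratio(c):
    im=cv2.GaussianBlur(c["image"],(5,5),0).astype(float); return im[...,1]/im[...,2]
c=V["E"]; r=ratio(c); m=(r>.733)
m=cv2.morphologyEx(m.astype(np.uint8),cv2.MORPH_OPEN,np.ones((3,3)))
b=blob(m,286,182); P=onplane(c,b[0],.024,c); print("cork E",*circ(P),len(P),b[2])
# plate: red wood
w=((r<.733)).astype(np.uint8); b=blob(w,320,190); hull=cv2.convexHull(b[0].astype(np.float32)).reshape(-1,2)
P=onplane(c,hull,.024,c); print("plate",*circ(P),len(P),b[2])
lid=[]
h=cv2.cvtColor(c["image"],cv2.COLOR_BGR2HSV)
for uv in [(277,255),(342,230)]:
    b=blob((h[...,1]<30)&(h[...,2]<140),*uv); P=onplane(c,b[0],.054,c); print("lid",*circ(P),b[2])
b=blob((h[...,1]<40),302,220); print("stub",onplane(c,[b[1]],.032,c),b[2])
b=blob((h[...,1]<40),316,103);print("stand",onplane(c,[b[1]],.008,c),b[2])
# mat
for n,(u,v) in dict(A=(462,62),D=(452,200)).items():
    c=V[n]; r=ratio(c); hh=cv2.cvtColor(cv2.GaussianBlur(c["image"],(5,5),0),cv2.COLOR_BGR2HSV)
    m=(hh[...,1]>109)&(hh[...,2]>110); b=blob(m,u,v); 
    rc=cv2.minAreaRect(onplane(c,b[0],.005,c)[:,:2].astype(np.float32)); print(n,"mat",rc,b[2])
# mat by hand corners in D crop
u0,v0=452-60,210-62
cor=np.array([[313,135],[626,320],[400,628],[92,458]])/6+[u0-.0,v0]-.42
P=onplane(V["D"],cor,.005,V["D"]);print(P.round(4),P.mean(0),np.degrees(np.arctan2(*(P[1]-P[0])[1::-1])),np.degrees(np.arctan2(*(P[2]-P[1])[1::-1])),np.linalg.norm(np.diff(P,axis=0),axis=1))
# pile
c=V["D"]; h=cv2.cvtColor(c["image"],cv2.COLOR_BGR2HSV)
b=blob((h[...,1]<50),300,162); P=onplane(c,b[0],.134,c); print("cap D",*circ(P),b[2])
cor=np.array([[132,160],[443,122],[473,440]])/6+[255,95]-.42
P=onplane(c,cor,.026,c); print("box",P.round(4),(P[0]+P[2])/2,np.degrees(np.arctan2(*(P[1]-P[0])[1::-1])),np.degrees(np.arctan2(*(P[2]-P[1])[1::-1])),np.linalg.norm(np.diff(P,axis=0),axis=1))
```

```text
cork E [ 0.53735032 -0.25622711] 0.026468748363900653 0.00033941812522171437 117 [ 265  162   42   41 1380]
plate [ 0.55832129 -0.30277097] 0.08622241502976465 0.0003038158564954412 44 [ 237  151  131  124 8272]
lid [ 0.52829542 -0.33991884] 0.0244030570207519 0.0022754099238542053 [ 260  233   36   39 1092]
lid [ 0.60897076 -0.30637953] 0.023678137768234974 0.0017447780477195369 [ 325  208   37   40 1128]
stub [[ 0.55817473 -0.30282527  0.032     ]] [298 215   9   9  68]
stand [[ 0.57612687 -0.15859417  0.008     ]] [300  86  33  34 903]
A mat ((0.6724300980567932, -0.0042995885014534), (0.09497670829296112, 0.09473364800214767), 60.427223205566406) [ 409    8  104  110 6265]
D mat ((0.672421395778656, -0.003556668758392334), (0.09460321813821793, 0.09540116041898727), 60.07200241088867) [ 408  171   87   82 3888]
[[ 0.6543  0.0605  0.005 ]
 [ 0.737   0.0152  0.005 ]
 [ 0.6921 -0.0668  0.005 ]
 [ 0.6089 -0.0199  0.005 ]] [ 0.67308976 -0.00275508  0.005     ] -28.719739235116187 -118.71480925420245 [0.09430374 0.09344535 0.09547109]
cap D [0.4620825  0.09573583] 0.006629372834744773 0.00035342369712628693 [293 153  14  16 173]
box [[0.4267 0.1275 0.026 ]
 [0.492  0.135  0.026 ]
 [0.4989 0.0676 0.026 ]] [0.462825   0.09753259 0.026     ] 6.579769588764003 -84.0985561152695 [0.06570881 0.06778096]
```

Run:
```python
from h import *
V={n:load(n+".npz") for n in "ABCD"}
for n,uv in dict(D=(300,163),C=(203,234),B=(282,291)).items():
    c=V[n]; h=cv2.cvtColor(c["image"],cv2.COLOR_BGR2HSV)
    b=blob((h[...,1]<50)&(h[...,2]>110),*uv)
    if b: print(n,b[1],b[2],circ(onplane(c,b[0],.134,c)))
c=V["D"]
for p in [(.4621,.0957)]:
    print(proj(c,[[*p,.134],[*p,.1065]],c))
# flacon silhouette: outer lower arc pts in crop
pts=np.array([[163,360],[165,400],[185,440],[215,470],[250,486],[290,490],[330,480],[365,450],[388,415],[394,380],[165,335],[180,305],[215,272],[250,260]])/6+[255,95]-.42
print(circ(onplane(c,pts,.1065,c)))
# pot lid outer arc (z .092) and bowl arc (z .062)
pts=np.array([[170,300],[200,262],[240,233],[300,224],[350,242],[390,280],[412,325],[414,370],[400,410]])/6+[255,95]-.42
print("pot",circ(onplane(c,pts,.092,c)))
pts=np.array([[155,275],[180,230],[215,198],[260,183],[310,181],[360,195],[400,225],[430,270],[440,320],[434,370],[415,415]])/6+[255,95]-.42
print("bowl",circ(onplane(c,pts,.062,c)))
```

```text
D [299.37179487 161.20512821] [293 155  14  14 156] (array([0.46187412, 0.09510745]), np.float64(0.006267785806658486), np.float64(0.00025912909522797474))
C [201.74358974 233.95384615] [194 226  17  17 195] (array([0.45935043, 0.09604004]), np.float64(0.007718776595249894), np.float64(0.001394250717698147))
B [280.80357143 290.80357143] [275 283  14  13 112] (array([0.46155804, 0.0974351 ]), np.float64(0.006212737898230165), np.float64(0.0011158290828400805))
[[299.61743566 160.61944135]
 [301.33717277 156.11274103]]
(array([0.46161182, 0.09472524]), np.float64(0.020149916441698782), np.float64(0.00019630486330000747))
pot (array([0.46257768, 0.09631094]), np.float64(0.022705548060100094), np.float64(0.00020041902407874016))
bowl (array([0.46198549, 0.09647748]), np.float64(0.028884941180817164), np.float64(0.0001964328021179305))
```

```bash
cat > mv.py <<'E'
from view import *
def st(tag):
    s=manip.state(); print(tag,"t=%.2f"%s["clock"],s["tool_pos"].round(4),"w=%.4f"%s["gripper_width"],"F",s["contact_force"].round(1))
    return s
E
python3 - <<'E'
from mv import *
x,y=.4618,.0952
rv=down(np.pi/2)
manip.move_pose([x,y,.20],rv); st("above")
manip.move_linear([x,y,.0945],rate=.08); st("at")
manip.set_gripper(.025,force=12); st("grip")
manip.move_linear([x,y,.115],rate=.03); st("lift")
c=cams.capture("scene"); crop(c["image"],300,120,420,220,5,"pics/l1.png")
c=cams.capture("wrist"); cv2.imwrite("pics/l1w.png",c["image"])
E
```

```text
above t=11.04 [0.462  0.0952 0.2002] w=0.0879 F [-0.2 -0.4 -0.7]
at t=12.51 [0.4624 0.0953 0.0951] w=0.0883 F [-0.5 -0.2  0.5]
grip t=13.30 [0.4618 0.0952 0.0944] w=0.0393 F [ 0.4  0.  -0.1]
lift t=14.13 [0.4617 0.0952 0.1149] w=0.0391 F [-0.1 -0.6 -1.2]
```

View pics/l1.png

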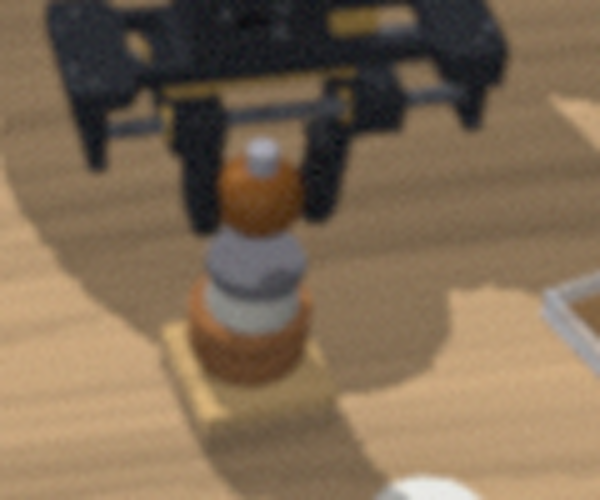

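View pics/l1w.png

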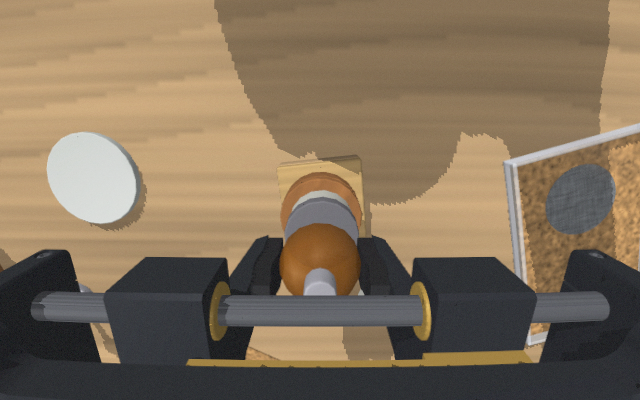

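Run:
```python
from mv import *
x,y=.4465,-.1087
manip.move_linear([.4618,.0952,.18],rate=.1)
manip.move_linear([x,y,.12],rate=.2); st("over")
manip.move_linear([x,y,.03],rate=.1)
manip.move_linear([x,y,.0115],rate=.03); s=st("down")
z=.0115
while manip.state()["contact_force"][2]<1.5 and z>.0085:
    z-=.0005; manip.move_linear([x,y,z],rate=.02)
st("touch")
manip.set_gripper(.056); manip.dwell(.2); st("open")
manip.move_linear([x,y,.07],rate=.1)
manip.set_gripper(.088)
# look at pile and marble from D pose
view("F",(.48,.06,.25),0); view("G",(.50,-.13,.22),0)
```

```text
over t=16.25 [ 0.4466 -0.1082  0.1201] w=0.0391 F [ 0.4  0.2 -0.2]
down t=18.07 [ 0.4465 -0.1087  0.0114] w=0.0393 F [-0.2  0.1 -0.7]
touch t=18.82 [ 0.4465 -0.1087  0.0104] w=0.0391 F [-2.   0.9  5.7]
open t=19.46 [ 0.4465 -0.1087  0.01  ] w=0.0561 F [-0.9  0.9  0.4]
F 22.8333 [0.4799 0.0598 0.2497]
G 23.975 [ 0.5003 -0.1288  0.2204]
```

View pics/F.png

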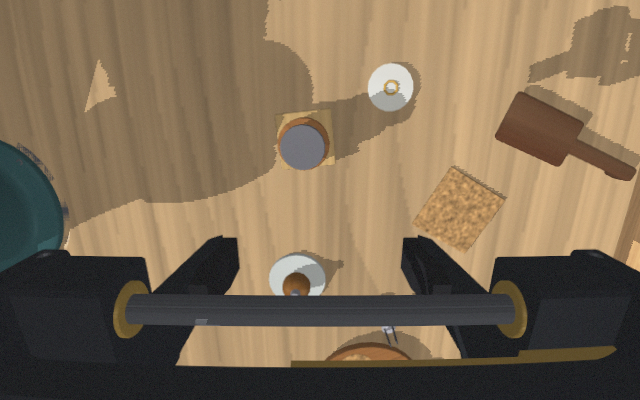

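View pics/G.png

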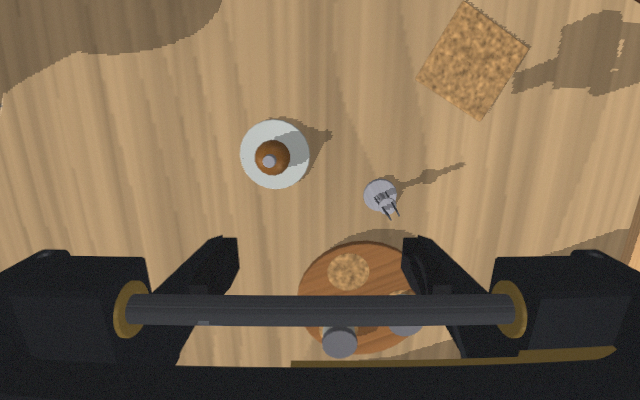

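Run:
```python
from h import *
F=load("F.npz");G=load("G.npz")
h=cv2.cvtColor(G["image"],cv2.COLOR_BGR2HSV)
m=(h[...,1]>150).astype(np.uint8); print(h[150,280],h[161,269])
b=blob(m,280,150); print("flacon",circ(onplane(G,cv2.convexHull(b[0].astype(np.float32)).reshape(-1,2),.0225,G)),b[2])
b=blob((h[...,1]<60)&(h[...,2]<170),269,161)
print("cap",b and (circ(onplane(G,b[0],.05,G)),b[2]))
h=cv2.cvtColor(F["image"],cv2.COLOR_BGR2HSV)
b=blob(h[...,1]<45,303,145); print("pot",circ(onplane(F,b[0],.092,F)),b[2])
for n,c,u,v in(("G",G,472,60),("F",F,460,205)):
    hh=cv2.cvtColor(cv2.GaussianBlur(c["image"],(5,5),0),cv2.COLOR_BGR2HSV)
    b=blob((hh[...,1]>109)&(hh[...,2]>110),u,v); print(n,cv2.minAreaRect(onplane(c,b[0],.005,c)[:,:2].astype(np.float32)),b[2])
crop(F["image"],260,95,360,185,6,"pics/pileF.png")
```

```text
[ 15 161  95] [116  11 163]
flacon (array([ 0.44628353, -0.10931801]), np.float64(0.019048423043454235), np.float64(0.0006014798003378752)) [256 141  34  33 532]
cap ((array([ 0.44740288, -0.10821821]), np.float64(0.006744143101679808), np.float64(0.000533225208997705)), array([262, 154,  14,  14, 144], dtype=int32))
pot (array([0.46289749, 0.09599725]), np.float64(0.02207498118596059), np.float64(0.00029210517990774476)) [ 280  125   45   45 1586]
G ((0.672421395778656, -0.004283048212528229), (0.09483408182859421, 0.0950005054473877), 60.3077392578125) [ 416    0  113  121 7303]
F ((0.6723619103431702, -0.0035687685012817383), (0.09462063014507294, 0.09552200138568878), 60.53663635253906) [ 412  167   93   86 4312]
```

View pics/pileF.png

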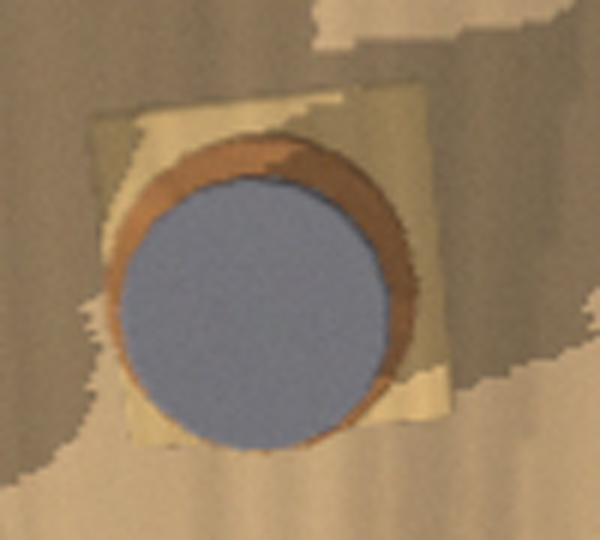

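Run:
```python
from mv import *
x,y=.4628,.0960
rv=down(np.radians(12))
manip.move_pose([x,y,.16],rv); st("above")
manip.move_linear([x,y,.0667],rate=.08); st("at")
manip.set_gripper(.03,force=12); st("grip")
manip.move_linear([x,y,.085],rate=.03); st("lift")
c=cams.capture("scene"); crop(c["image"],300,120,420,220,5,"pics/l2.png")
c=cams.capture("wrist"); cv2.imwrite("pics/l2w.png",c["image"])
```

```text
above t=24.97 [0.4635 0.0956 0.1605] w=0.0880 F [0.9 0.4 0.7]
at t=26.28 [0.4634 0.0961 0.0673] w=0.0878 F [ 0.5 -0.   0.8]
grip t=27.02 [0.4627 0.096  0.0667] w=0.0445 F [-0.3 -0.6  0.9]
lift t=27.77 [0.4628 0.096  0.085 ] w=0.0443 F [-0.3  0.6 -0.5]
```

View pics/l2.png

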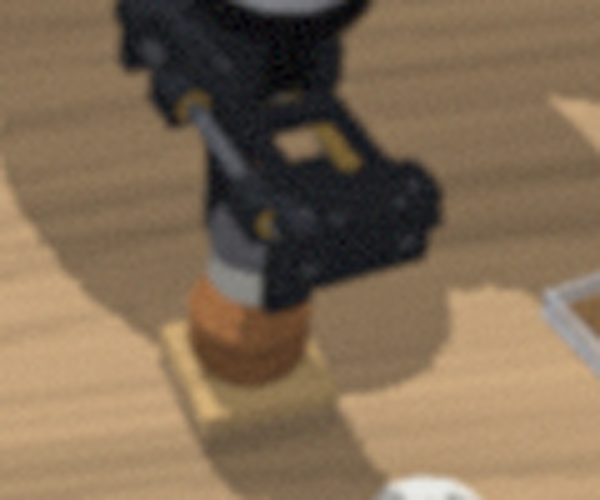

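View pics/l2w.png

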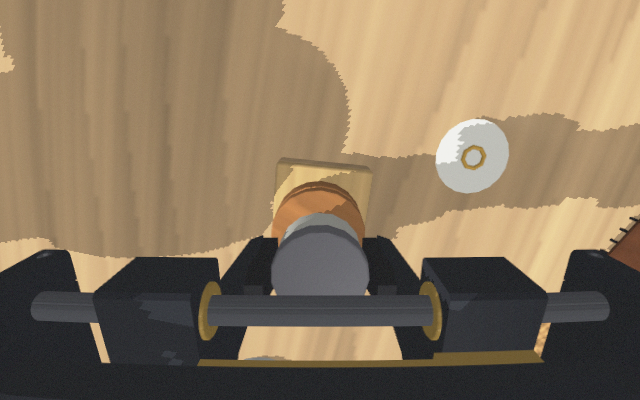

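Run:
```python
from mv import *
x,y=.5373,-.2562
manip.move_linear([.4628,.0960,.15],rate=.1)
manip.move_linear([x,y,.13],rate=.25); st("over")
manip.move_linear([x,y,.05],rate=.1)
z=.0310
manip.move_linear([x,y,z],rate=.03); st("down")
while manip.state()["contact_force"][2]<1.8 and z>.0265:
    z-=.0005; manip.move_linear([x,y,z],rate=.02)
st("touch")
manip.set_gripper(.058); manip.dwell(.2); st("open")
manip.move_linear([x,y,.11],rate=.12)
manip.set_gripper(.088)
view("H",(.58,-.24,.25),0); view("I",(.48,.06,.22),0)
F=load("I.npz");G=load("H.npz")
h=cv2.cvtColor(G["image"],cv2.COLOR_BGR2HSV)
for uv in [(277,255),(342,230),(285,175)]:
    b=blob((h[...,1]<30)&(h[...,2]<140),*uv); P=onplane(G,b[0],.054,G); print("lid",*circ(P),b[2])
b=blob((h[...,1]<40),316,103);print("stand",onplane(G,[b[1]],.008,G),b[2])
```

```text
over t=30.27 [ 0.5371 -0.255   0.1299] w=0.0446 F [-0.3  0.  -0.1]
down t=32.00 [ 0.5373 -0.2562  0.0309] w=0.0442 F [-0.4  0.4 -0.7]
touch t=33.50 [ 0.5374 -0.2563  0.0286] w=0.0447 F [-2.  1.  5.]
open t=34.10 [ 0.5373 -0.2562  0.0279] w=0.0581 F [ 0.7  0.  -0.5]
H 36.4833 [ 0.5788 -0.2398  0.2478]
I 38.0417 [0.4804 0.0593 0.22  ]
lid [ 0.52842651 -0.34003659] 0.02443891235080051 0.002250546707210498 [ 261  234   36   39 1108]
lid [ 0.6090057  -0.30626846] 0.023574921897286175 0.0017455416877205346 [ 327  208   37   40 1134]
lid [ 0.53895086 -0.25430714] 0.02277532057626684 0.000980855366234603 [ 266  167   39   40 1203]
stand [[ 0.57620578 -0.15862481  0.008     ]] [301  85  34  35 924]
```

View pics/H.png

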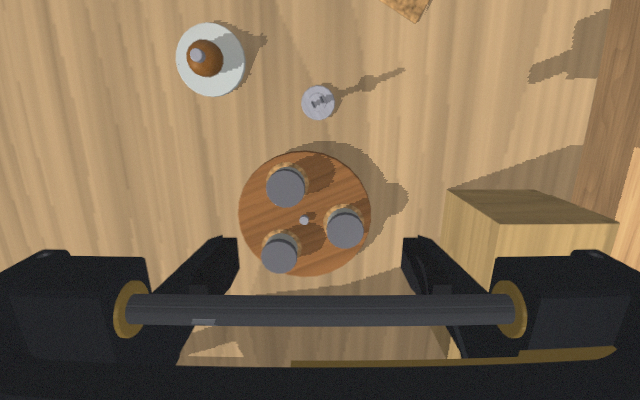

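View pics/I.png

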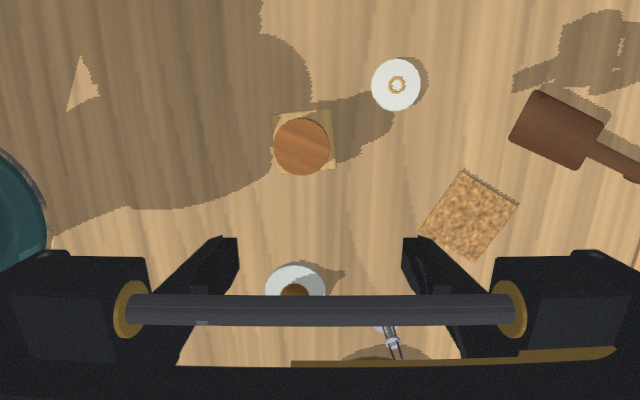

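Run:
```python
from h import *
G=load("H.npz");F=load("I.npz")
crop(G["image"],230,145,380,280,5,"pics/Hc.png")
crop(F["image"],260,100,350,185,6,"pics/Ic.png")
```

```text
(no output)
```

View pics/Hc.png

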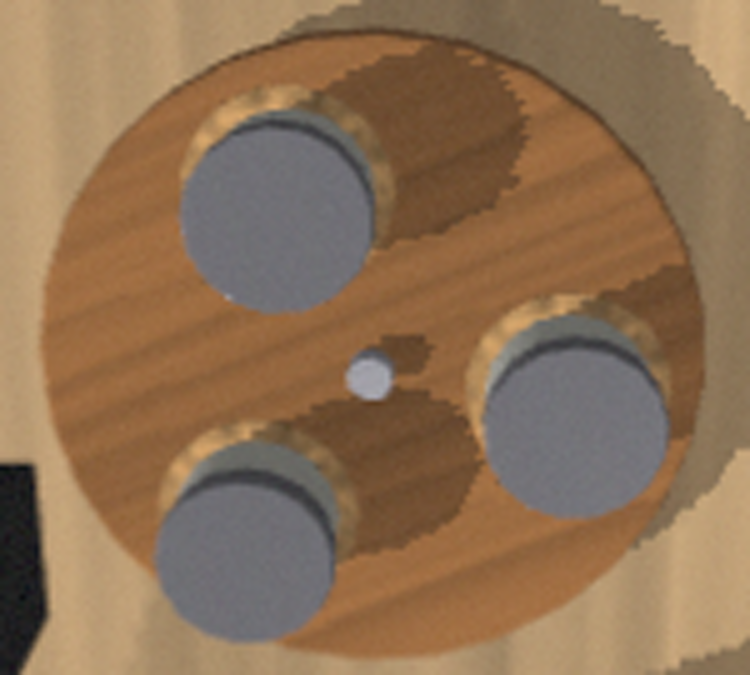

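View pics/Ic.png

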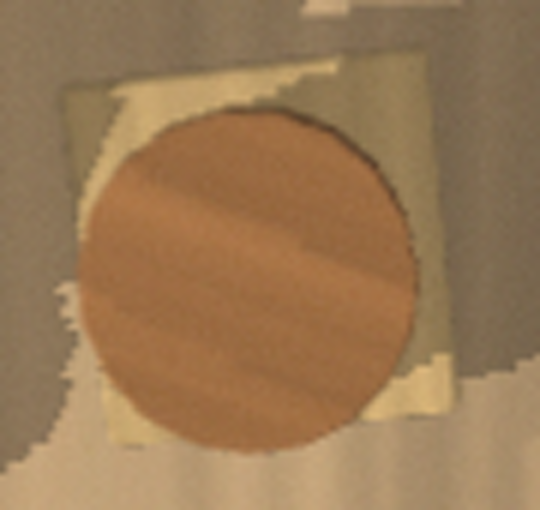

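Run:
```python
from h import *
G=load("H.npz");F=load("I.npz")
pts=np.array([[181,210],[186,175],[205,145],[240,125],[310,124],[345,145],[368,185],[373,220],[362,265],[335,296],[285,313],[240,303],[205,280]])/5+[230,145]-.4
print("ours",circ(onplane(G,pts,.054,G)))
pts=np.array([[484,425],[492,385],[520,355],[575,345],[625,355],[655,385],[667,430],[655,480],[620,510],[575,517],[525,500],[495,465]])/5+[230,145]-.4
print("pot2",circ(onplane(G,pts,.054,G)))
print("stub",onplane(G,[[370/5+230-.4,380/5+145-.4]],.032,G))
h=cv2.cvtColor(cv2.GaussianBlur(F["image"],(3,3),0),cv2.COLOR_BGR2HSV)
b=blob((h[...,1]>115),300,145); print(b[2])
print("bowl",circ(onplane(F,b[0],.062,F)))
pts=np.array([[78,270],[90,210],[120,165],[165,128],[250,108],[310,115],[360,145],[400,200],[416,275],[400,345],[360,415],[310,443],[255,452],[195,445],[135,405],[95,340]])/6+[260,100]-.42
print("bowl hand",circ(onplane(F,pts,.062,F)))
cor=np.array([[66,92],[424,51],[455,410],[112,447]])/6+[260,100]-.42
P=onplane(F,cor,.026,F); print("box",P.round(4),P.mean(0),(P[0]+P[2])/2)
```

```text
ours (array([ 0.53823287, -0.25519255]), np.float64(0.023170816805476023), np.float64(0.00039835333473991135))
pot2 (array([ 0.60944753, -0.30915392]), np.float64(0.022892907769514262), np.float64(0.0008163564796743039))
stub [[ 0.55804053 -0.3042717   0.032     ]]
[ 273  117   58   59 2681]
bowl (array([0.46235794, 0.09597592]), np.float64(0.028826371984310085), np.float64(0.0004438735844220699))
bowl hand (array([0.46243151, 0.09593902]), np.float64(0.028673736358838485), np.float64(0.000519600347771559))
box [[0.4275 0.1263 0.026 ]
 [0.4927 0.1333 0.026 ]
 [0.4991 0.0673 0.026 ]
 [0.4333 0.0602 0.026 ]] [0.46314881 0.09680016 0.026     ] [0.46330325 0.09682207 0.026     ]
```

Run:
```python
from mv import *
t=load("top0.npz")
cor=np.array([[68,140],[316,68],[416,466],[160,537]])/5+[120,165]-.4
P=onplane(t,cor,.015,t);print(P.round(3),P.mean(0))
d=(P[1]+P[0]-P[2]-P[3])[:2];a=np.arctan2(d[1],d[0]);print("tray x",np.degrees(a))
c=P.mean(0)[:2];u=np.array([np.cos(a),np.sin(a)]);print("felt expected",c-.045*u)
yaw=a+np.pi/2
np.save("trayyaw.npy",yaw)
x,y=.4624,.0960
manip.move_pose([x,y,.13],down(yaw)); st("above")
manip.move_linear([x,y,.032],rate=.08); st("at")
manip.set_gripper(.045,force=15); st("grip")
manip.move_linear([x,y,.050],rate=.03); st("lift")
c=cams.capture("scene"); crop(c["image"],300,120,420,220,5,"pics/l3.png")
c=cams.capture("wrist"); cv2.imwrite("pics/l3w.png",c["image"])
```

```text
[[0.584 0.433 0.015]
 [0.619 0.312 0.015]
 [0.432 0.257 0.015]
 [0.397 0.379 0.015]] [0.50792585 0.3453386  0.015     ]
tray x 16.25355033872214
felt expected [0.46472438 0.33274362]
above t=39.66 [0.4626 0.096  0.1302] w=0.0880 F [ 0.3 -0.1 -0.7]
at t=41.03 [0.463  0.0961 0.0326] w=0.0880 F [-0.1  0.3 -0.6]
grip t=41.60 [0.4625 0.096  0.0322] w=0.0569 F [0.1 0.5 1. ]
lift t=42.35 [0.4624 0.096  0.05  ] w=0.0568 F [-0.  -1.  -1.4]
```

View pics/l3.png

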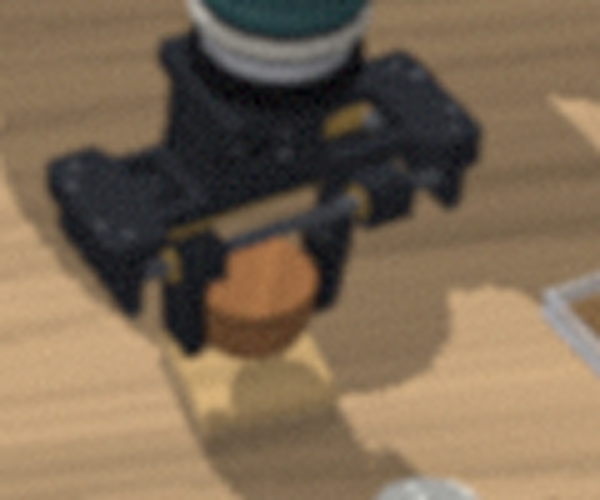

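View pics/l3w.png

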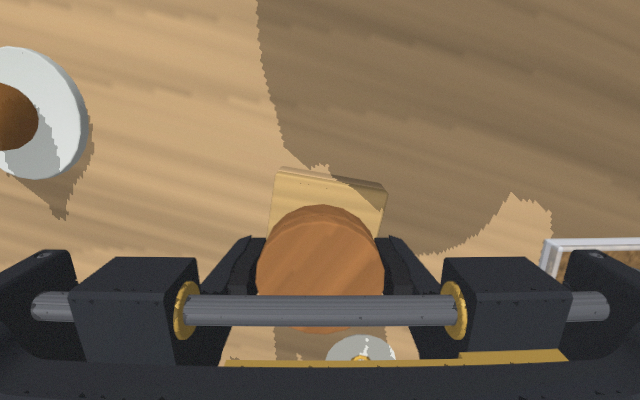

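Run:
```python
from mv import *
x,y=.4658,.3344
manip.move_linear([.4624,.0960,.13],rate=.1)
manip.move_linear([x,y,.13],rate=.2); st("over")
manip.move_linear([x,y,.04],rate=.1)
z=.0145
manip.move_linear([x,y,z],rate=.03); st("down")
while manip.state()["contact_force"][2]<1.8 and z>.0095:
    z-=.0005; manip.move_linear([x,y,z],rate=.02)
st("touch")
manip.set_gripper(.070); manip.dwell(.2); st("open")
manip.move_linear([x,y,.12],rate=.12)
manip.set_gripper(.088)
view("J",(.50,.25,.25),0); view("K",(.48,.06,.20),0)
```

```text
over t=44.74 [0.4656 0.3334 0.1298] w=0.0574 F [-0.2  1.  -0.8]
down t=46.79 [0.466  0.3345 0.0146] w=0.0571 F [-0.3  0.1 -1.6]
touch t=48.29 [0.4659 0.3345 0.0122] w=0.0574 F [-2.4 -1.5  5.9]
open t=48.88 [0.4658 0.3344 0.0114] w=0.0700 F [-0.5  0.2 -0.2]
J 52.1917 [0.4999 0.2501 0.2497]
K 53.35 [0.4804 0.061  0.2004]
```

View pics/J.png

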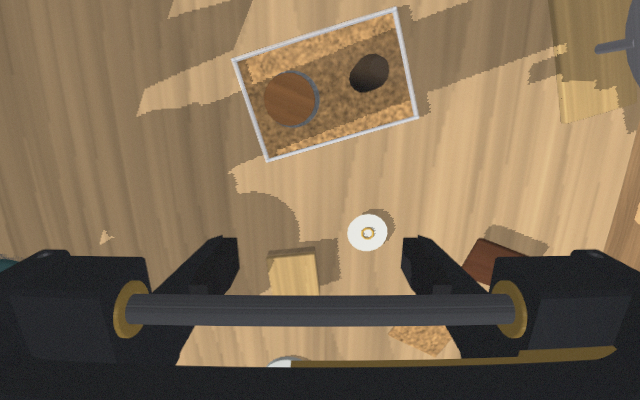

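View pics/K.png

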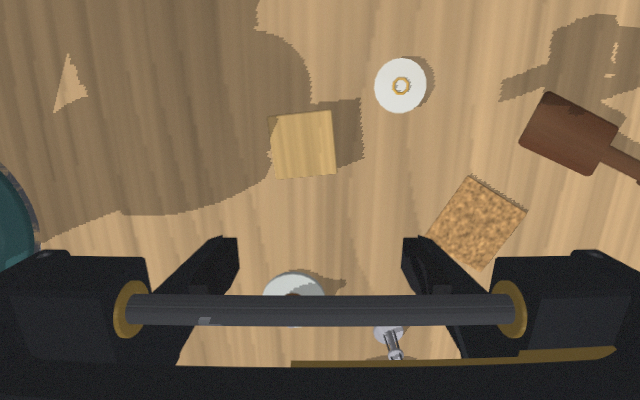

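Run:
```python
from h import *
from cell import cams
K=load("K.npz");J=load("J.npz")
crop(K["image"],255,95,345,190,6,"pics/Kc.png"); crop(J["image"],220,0,430,170,3.5,"pics/Jc.png")
h=cv2.cvtColor(cv2.GaussianBlur(K["image"],(3,3),0),cv2.COLOR_BGR2HSV)
for uv in [(303,144),(320,130),(290,160),(350,130),(250,150),(300,190)]: print(uv,h[uv[1],uv[0]])
c=cams.capture("scene"); crop(c["image"],390,150,520,250,5,"pics/s3.png")
```

```text
(303, 144) [ 19 112 191]
(320, 130) [ 18 111 206]
(290, 160) [ 18 113 192]
(350, 130) [ 17  91 120]
(250, 150) [ 17  94 138]
(300, 190) [ 17  96 192]
```

View pics/Kc.png

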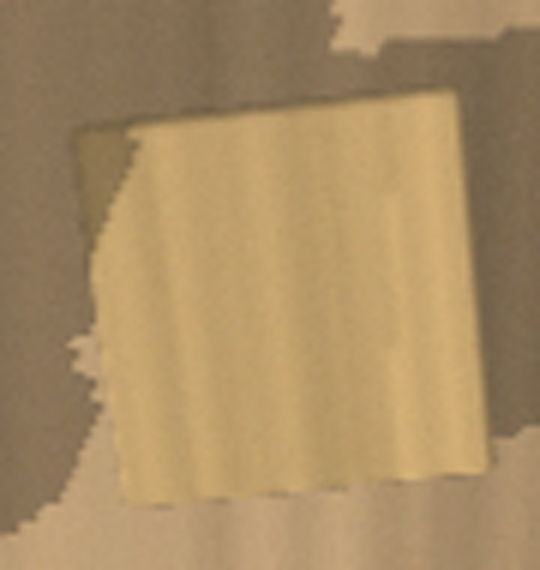

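View pics/Jc.png

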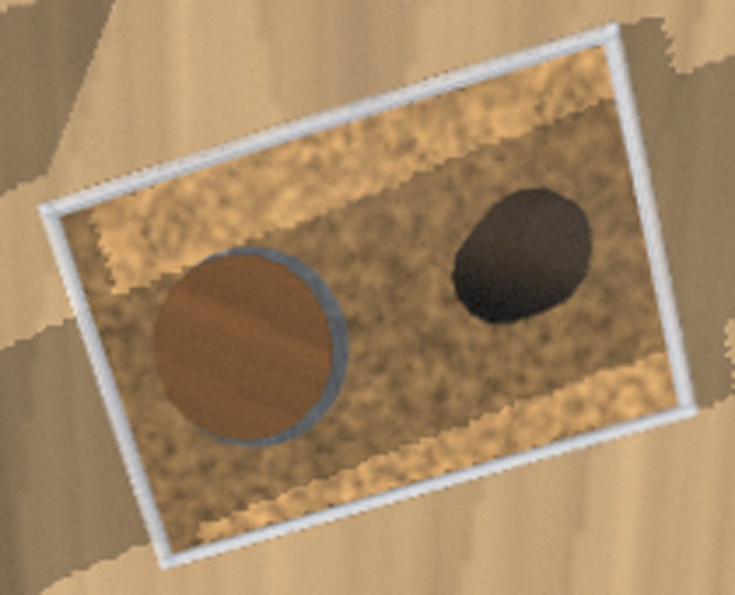

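View pics/s3.png

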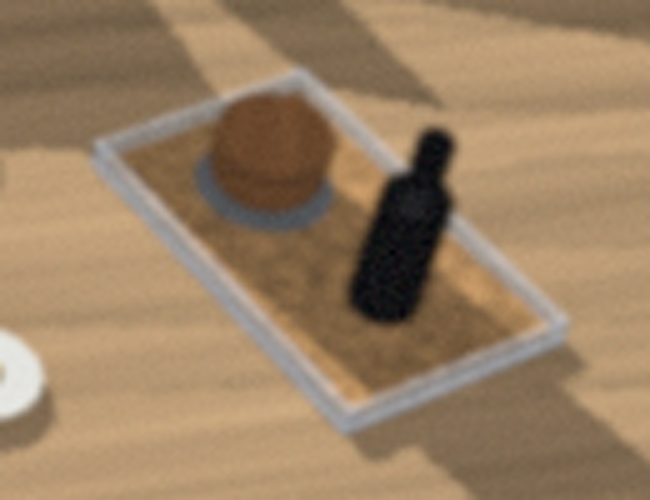

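Run:
```python
from h import *
K=load("K.npz");J=load("J.npz")
h=cv2.cvtColor(cv2.GaussianBlur(J["image"],(3,3),0),cv2.COLOR_BGR2HSV)
b=np.array([[154,345],[170,295],[205,260],[250,250],[295,265],[325,305],[333,345],[320,395],[290,430],[250,441],[205,428],[170,395]])/3.5+[220,0]-.36
print("bowl",circ(onplane(J,b,.042,J)))
# box edges by hand points on crop K, fit lines
E=dict(top=[[140,128],[220,118],[300,108],[380,99],[440,92]],right=[[460,110],[466,200],[473,300],[480,380],[486,460]],bot=[[140,503],[200,498],[300,489],[400,479],[470,471]],left=[[80,150],[90,225],[101,310],[112,400],[122,480]])
L={}
for k,p in E.items():
    P=onplane(K,np.array(p)/6+[255,95]-.42,.026,K)[:,:2]; m=P.mean(0); d=np.linalg.svd(P-m)[2][0]; n=np.array([-d[1],d[0]]); L[k]=(m,d,n)
    print(k,np.degrees(np.arctan2(d[1],d[0]))%90, np.abs((P-m)@n).max())
def ix(a,b):
    A=np.c_[L[a][1],-L[b][1]]; s=np.linalg.solve(A,L[b][0]-L[a][0]); return L[a][0]+s[0]*L[a][1]
C=np.array([ix("top","left"),ix("top","right"),ix("bot","right"),ix("bot","left")]);print(C.round(4),C.mean(0),np.linalg.norm(np.roll(C,-1,0)-C,axis=1))
h=cv2.cvtColor(cv2.GaussianBlur(K["image"],(5,5),0),cv2.COLOR_BGR2HSV)
b=blob(h[...,1]>103,303,144); print(b[2],cv2.minAreaRect(onplane(K,b[0],.026,K)[:,:2].astype(np.float32)))
b=blob((h[...,1]>109)&(h[...,2]>110),480,225); print(b[2],cv2.minAreaRect(onplane(K,b[0],.005,K)[:,:2].astype(np.float32)))
```

```text
bowl (array([0.46666821, 0.33417935]), np.float64(0.028953396417580386), np.float64(0.0004988383384146112))
top 6.595473458332058 7.046942437438831e-05
right 5.088083848255636 0.00013590924485678275
bot 5.66626660557244 0.00015454496626238147
left 4.861028658280432 7.661052190324329e-05
[[0.4274 0.1262]
 [0.4926 0.1337]
 [0.4985 0.0674]
 [0.433  0.0609]] [0.46289442 0.09704403] [0.06563722 0.06655862 0.06587742 0.06549726]
[ 268  110   69   70 4065] ((0.46281343698501587, 0.0971832349896431), (0.06745728850364685, 0.0677560418844223), 6.0380706787109375)
[ 425  176  102   96 5230] ((0.6721935272216797, -0.003409869968891144), (0.0944831594824791, 0.09575047343969345), 60.12992858886719)
```

Run:
```python
from mv import *
view("M",(.68,-.03,.2),0)
c=load("M.npz")
crop(c["image"],230,70,400,210,4.5,"pics/Mc.png")
h=cv2.cvtColor(cv2.GaussianBlur(c["image"],(5,5),0),cv2.COLOR_BGR2HSV)
uv=proj(c,[[.6724,-.004,.005]],c)[0].astype(int);print(uv)
b=blob((h[...,1]>109)&(h[...,2]>110),*uv); print(b[2],cv2.minAreaRect(onplane(c,b[0],.005,c)[:,:2].astype(np.float32)))
```

```text
M 54.6333 [ 0.6794 -0.0293  0.2007]
[312 152]
[ 259   95  111  111 6902] ((0.6731401085853577, -0.0037719756364822388), (0.0946400910615921, 0.09450090676546097), 60.527278900146484)
```

View pics/Mc.png

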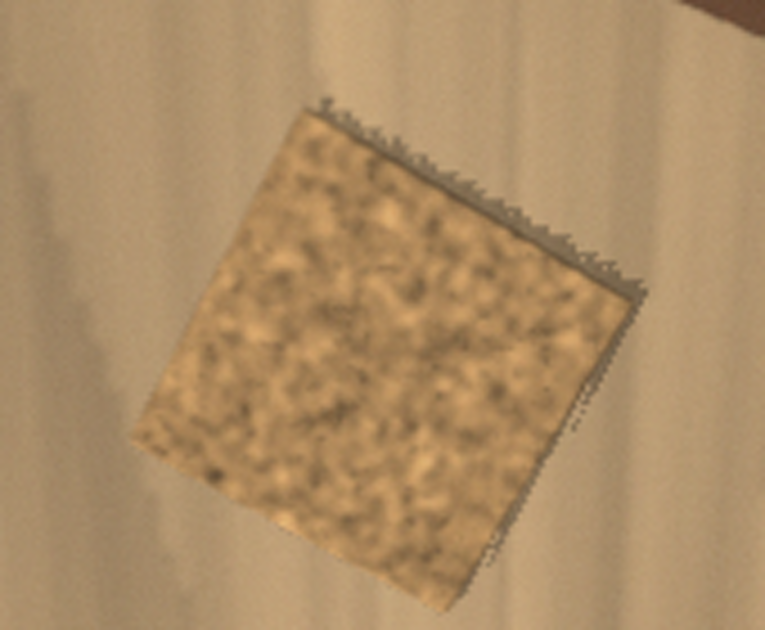

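Run:
```python
from h import *
K=load("M.npz")
E=dict(top=[[315,114],[400,163],[500,222],[570,263],[625,294]],right=[[628,310],[585,380],[540,455],[500,520],[455,597]],bot=[[150,445],[220,487],[300,533],[370,572],[435,607]],left=[[302,118],[265,192],[225,267],[185,345],[140,430]])
L={}
for k,p in E.items():
    P=onplane(K,np.array(p)/4.5+[230,70]-.39,.005,K)[:,:2]; m=P.mean(0); d=np.linalg.svd(P-m)[2][0]; n=np.array([-d[1],d[0]]); L[k]=(m,d,n)
    print(k,np.degrees(np.arctan2(d[1],d[0]))%90, np.abs((P-m)@n).max())
def ix(a,b):
    A=np.c_[L[a][1],-L[b][1]]; s=np.linalg.solve(A,L[b][0]-L[a][0]); return L[a][0]+s[0]*L[a][1]
C=np.array([ix("top","left"),ix("top","right"),ix("bot","right"),ix("bot","left")]);print(C.round(4),C.mean(0),np.linalg.norm(np.roll(C,-1,0)-C,axis=1))
```

```text
top 60.758475886463614 0.0001404545781936549
right 60.527206142215974 0.00018616010412528169
bot 59.261187919765376 0.00032640116578570237
left 60.45114825020919 0.00018686166533276604
[[ 0.6567  0.0595]
 [ 0.737   0.0145]
 [ 0.6906 -0.0677]
 [ 0.6113 -0.0205]] [ 0.67388372 -0.00353753] [0.09210794 0.09441237 0.09225184 0.09200242]
```

Run:
```python
from mv import *
x,y=.4628,.0971
manip.move_pose([x,y,.10],down(np.radians(5.7))); st("above")
manip.move_linear([x,y,.0045],rate=.07); st("at")
manip.set_gripper(.055,force=20); st("grip")
manip.move_linear([x,y,.03],rate=.04); st("lift")
manip.move_linear([x,y,.07],rate=.1)
x,y=.6731,-.0037
manip.move_linear([x,y,.07],rate=.15,rot=down(np.radians(-29.7))); manip.dwell(.2); st("over")
c=cams.capture("scene"); crop(c["image"],260,180,420,320,5,"pics/l4.png")
```

```text
above t=55.73 [0.4647 0.0971 0.1012] w=0.0879 F [-0.4  0.9 -0.2]
at t=57.25 [0.4633 0.0972 0.005 ] w=0.0878 F [ 0.4 -0.  -0.6]
grip t=57.68 [0.4629 0.0971 0.0047] w=0.0682 F [-0.3 -0.5  2.5]
lift t=58.48 [0.4627 0.0971 0.03  ] w=0.0673 F [-0.6 -0.7 -2.4]
over t=60.93 [ 0.6727 -0.0033  0.0701] w=0.0679 F [-0.2 -0.4 -1.1]
```

View pics/l4.png

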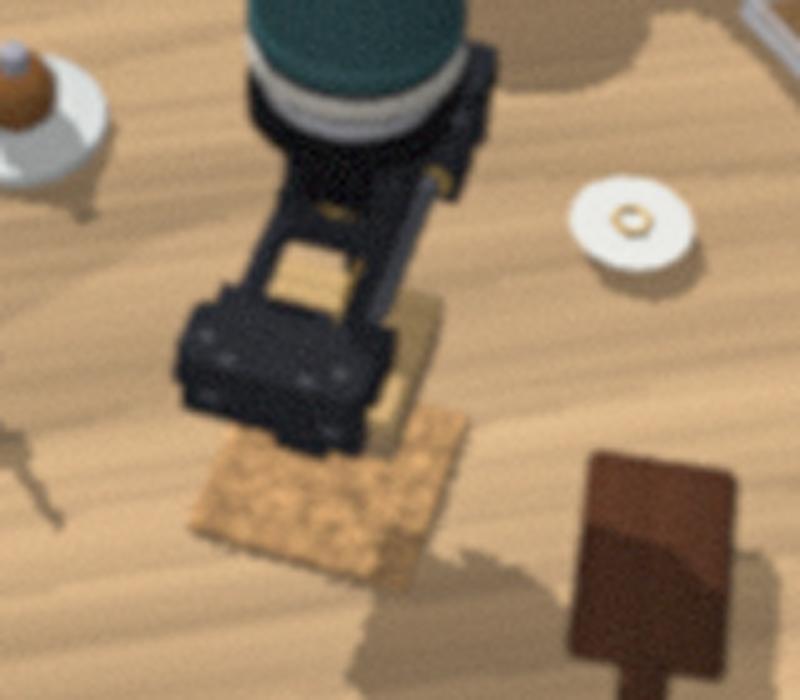

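Run:
```python
from mv import *
x,y=.6731,-.0037
manip.move_linear([x,y,.03],rate=.08)
z=.0115
manip.move_linear([x,y,z],rate=.03); st("down")
while manip.state()["contact_force"][2]<1.5 and z>.0075:
    z-=.0005; manip.move_linear([x,y,z],rate=.02)
st("touch")
manip.set_gripper(.085); manip.dwell(.2); st("open")
manip.move_linear([x,y,.10],rate=.12)
view("N",(.68,-.03,.2),0)
c=load("N.npz")
crop(c["image"],230,70,400,210,4.5,"pics/Nc.png")
```

```text
down t=62.40 [ 0.6731 -0.0037  0.0115] w=0.0676 F [-0.7  0.4 -1.4]
touch t=63.65 [ 0.6732 -0.0037  0.0098] w=0.0677 F [-3.1  0.9  4.9]
open t=64.30 [ 0.6731 -0.0037  0.0089] w=0.0849 F [0.2 0.9 0.3]
N 66.1 [ 0.679  -0.0296  0.1979]
```

View pics/Nc.png

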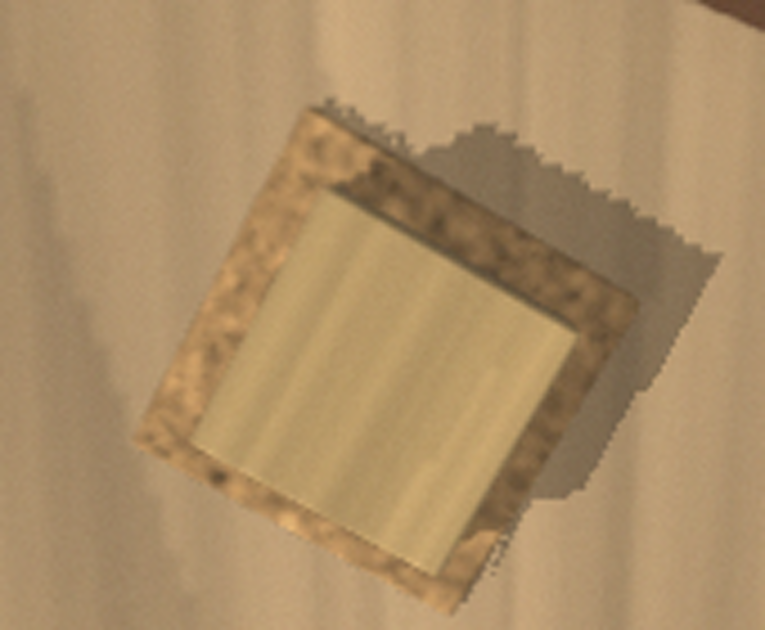

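Run:
```python
from mv import *
c=load("N.npz")
def f(p,z):
    P=onplane(c,np.array(p)/4.5+[230,70]-.39,z,c)[:,:2]
    e=np.roll(P,-1,0)-P; print(P.mean(0).round(4),(np.degrees(np.arctan2(e[:,1],e[:,0]))%90).round(1),np.linalg.norm(e,axis=1).round(4))
f([[325,187],[578,335],[437,575],[193,445]],.031)
f([[310,105],[639,300],[457,612],[138,440]],.005)
manip.move_linear([.60,-.03,.30],rate=.3)
st("end")
for n in("scene","top"):
    k=cams.capture(n); cv2.imwrite(f"pics/{n}9.png",k["image"]); np.savez(n+"9.npz",**k)
# change check of bottle and stand in the fixed cams
for n,pts in(("scene",[(470,200,20),(247,242,20)]),("top",[(157,206,20),(381,198,15)])):
    a=load(n+"0.npz")["image"].astype(int);b=load(n+"9.npz")["image"].astype(int)
    for u,v,r in pts: print(n,(u,v),np.abs(a-b)[v-r:v+r,u-r:u+r].mean().round(2))
```

```text
[ 0.674  -0.0038] [60.3 60.9 61.  61.3] [0.0662 0.0657 0.0657 0.0666]
[ 0.6742 -0.0032] [60.3 61.4 60.6 60.7] [0.0924 0.0922 0.0936 0.0927]
end t=66.72 [ 0.6003 -0.03    0.2999] w=0.0851 F [ 0.2  0.2 -0.2]
scene (470, 200) 13.96
scene (247, 242) 3.2
top (157, 206) 15.84
top (381, 198) 47.13
```

View pics/scene9.png

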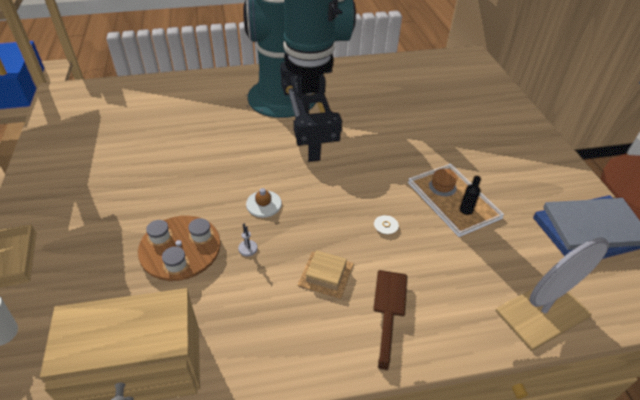

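View pics/top9.png

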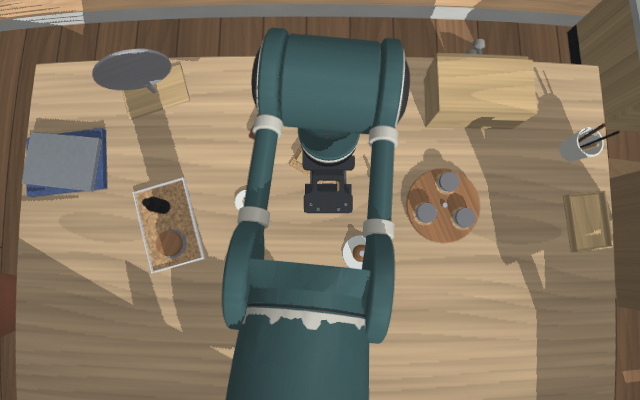

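Run:
```python
from cell import order,manip
manip.dwell(.5); print(manip.state()["clock"]); print(order.close_job())
```

```text
67.325
the job is handed in; nothing more can be done
None
```

I took the pile apart from the top down and put each thing back in its place. Nothing fell over, everything is released, and I handed the job in at about 67 s of the 128 s allowed. `close_job` gives no verdict, so these are my own last camera checks:

- **Flacon:** upright on the marble disc, about 1 mm or less from its centre.
- **Pot:** upright on the empty cork round of the lazy susan, about 1 mm from its centre. A first automatic fit of the lid said about 2.5 mm, but it included the lid's side. A fit to the lid's top rim gave 1.4 mm. The lazy susan's stub and the other two pots did not visibly move; the hand-picked stub point read about 1.5 mm off, within the error of picking it.
- **Bowl:** upright on the felt round in the tray, about 1 mm from its centre.
- **Box:** on the cork mat, 0.6 mm from its centre, with sides parallel to the mat's within about 0.5°.

The black bottle and the tweezer stand are still standing. The stand's measured position changed by 0.1 mm or less up to the pot's placing. I checked the bottle only by eye in the final camera pictures, where it looks unmoved. A pixel comparison with the starting pictures was no use for either, because the shadows had changed and the arm covered the stand in the top view.

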